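# Shut and lock the analyser's rotor hatch

### The job

The hatch on the laboratory analyser has been left standing open. Swing it down onto its rubber gasket, then press it fully home and, while it is held down, turn the wing knob clockwise to its stop so that the hidden tongue under the hatch swings behind the frame edge and keeps the hatch shut when you let go. Do it gently: do not press the hatch or force the tongue with more than about 20 N, and leave the jar, the tube rack and the scanner where they are.

Things in the scene. Friction and masses are not known exactly. Their poses are not given: they have to be found in the camera images.
- analyser: White and grey benchtop analyser, fixed: a deck 350 x 520 mm (x by y), its top 130 mm above the bench, with a 160 mm high tower behind. Origin: on the bench, 150 mm behind its front face, in the middle of its width. x points from its front to the rear tower, y to the left, z up. Its place and yaw vary.
- hinge_mid (a point): Middle of the hatch's hinge line, which runs along the analyser's y axis at the far side of the hatch; 125 mm behind the analyser's origin (+x), 133 mm above the bench.
- hatch (a joint): Opening angle of the hatch in rad: 0 = about shut, grows as the free edge (nearest the robot) rises. Starts at 0.45 to 0.85 and stays where it is left (stiff hinge, 0.36 N m). The fully-home angle, on firm rubber stops, differs from machine to machine between -0.034 and 0.034 (6.5 mm up or down at the free edge) and can only be felt: there the force rises steeply, above the 11 to 12 N at the knob that the gasket takes.
- panel: The grey hatch panel, 200 mm (x, from hinge to free edge) x 220 mm (y) x 6 mm thick, a plain plate with the wing knob on it. Origin: middle of its underside, 105 mm from the hinge line. Its z axis is the panel's outward normal, its x axis points from the free edge to the hinge.
- hatch_edge (a point): Middle of the free edge, on the hatch's upper face; 205 mm from the hinge line.
- knob (a joint): Turn of the wing knob in rad, growing clockwise as seen from above the hatch. 0 = the wing lies along the hatch's y axis (parallel to the free edge), tongue clear of the frame edge; starts at 0 to 0.4; solid stop at 1.5, where the wing points across the free edge and the tongue points towards the robot. Friction about 0.06 N m.
- knob_grip (a point): Centre of the knob's wing, on the turning axis, 31 mm above the hatch's underside and 165 mm from the hinge line. The wing is a black upright plate 48 mm long, 10 mm thick and 26 mm high (this point half-way up); it stands on a stem, 10 mm across and 12 mm high above the panel's upper face.
- gasket_mid (a point): Middle of the black rubber gasket strip (170 mm long) on the deck under the free edge, 196 mm from the hinge line, at deck height + 3 mm (nominal; strip, stops and frame edge shift with the machine's home height). The strip stands 8 mm above the stops and springs at about 1.1 N per mm; let go unlocked, the hatch rises to 3 to 8 mm ajar.
- frame_edge (a point): Frame edge that the tongue swings behind (under), 22 mm from the knob's axis towards the robot. The tongue, a flat 4 mm steel bar under the hatch, reaches 33 mm from the axis. With the hatch fully home it passes under the edge with about 1.7 mm to spare, from about 0.7 rad on; with the hatch higher it strikes the edge and blocks.
- jar_center (a point): Bystander: clear specimen jar, 56 mm across, 65 mm high, on the deck to the left of the hatch (point about half-way up).
- tube_rack: Bystander: white tube rack 126 x 50 x 82 mm on the deck to the right of the hatch. Origin at the centre of its underside.
- scanner: Bystander: white hand scanner about 200 mm long lying on the bench to the right of the analyser. Origin at the underside of its handle's middle.

How it is judged:
By the outcome, as a careful person would: the job done as asked, in the order asked, and still so for the second after the job is handed in, with the robot touching nothing.
It also fails if it takes over 72 s, if anything falls off the work surface, if the arm or the gripper's body presses on something with over 40 N, if the wrist force passes 120 N, or if a joint passes its speed limit or range.

### The arm

A 6-joint arm with a two-finger parallel gripper is mounted at the origin on the work surface. World frame = base frame: x ahead of the robot, y to its left, z up, the work surface at z = 0. Lengths are in m, angles in rad, forces in N, time in s.
With the tool pointing down it reaches from about 0.375 to 0.9 m from the base axis. Payload 3.1 kg.
Tool frame: the origin (TCP) lies on the front face of the gripper's body, between the roots of the fingers; the fingertips stand 73 mm ahead of it and the grasp point (between the pads) lies 54 mm ahead of it (manip.tips_ahead is the distance from the TCP to the fingertips, in m); z points along the fingers, y is the line along which they close (so a half turn about z gives the same grasp; the last joint's range is limited). The gripper opens to 85 mm and grips with 20 to 120 N. Pads are 22 mm wide; open, the fingers measure 114 mm over their backs; the gripper's body (76 mm by 85 mm) begins 54 mm behind the grasp point. The pads swing forward as they close: fully open they stand 13 mm farther back than shut.
Start: joints at [-1.45, 0.527, 1.433, -0, 1.181, -0.178], TCP at [0.184, -0.597, 0.304] pointing down, gripper open.
Joint ranges: [-3.08, 3.08], [-0.75, 2.2], [0.22, 2.44], [-1.43, 4.57], [0, 2.65], [-2.85, 2.85]. Speed limits (rad/s): [2.79, 2.79, 3.14, 3.14, 3.14, 3.14].

### API

Orientations are given as a unit quaternion [x, y, z, w].
In Python, from station import sense, eyes, workorder, manip gives the robot as it stands.
- The arm moves only by the shell command python3 -m inch 'ROWS' [OPENING] [FORCE]. ROWS is JSON, a list of rows, each an object of numbers: "dx", "dy", "dz": the shift along the tool's x, y, z in cm; "wx", "wy", "wz": the turn, a rotation vector about the tool's x, y, z in degrees. In form: [{"dx": .., "dy": .., "dz": .., "wx": .., "wy": .., "wz": ..}, ...]. A call has 1 to 10 rows; each row shifts and turns the commanded pose from where the row before left it, along the tool's axes as they then stand; what a row does not reach is not made up. A row lasts 1/8 s, in which the tool goes at most 62.5 mm and 10.7 degrees, less where a joint would pass 70% of its speed; a pose out of reach is approached as far as the arm can. A call with a gripper value outside its range is refused whole. OPENING is the opening, from 0 (shut) to 1 (fully open), set as the call begins (- or left out, the last holds). The fingers move at their own pace and stop on an object; FORCE is the grip in N (left out, the last holds). Time passes only in rows, so rows that do not move let the fingers close. It gives the time, the measured TCP pose, the force, the opening and the grip force at its end, in the units of the state.
- sense(): the state, without advancing time (a new reading comes with each control period).
- eyes.snapshot(name): name is "scene" or "top" or "wrist"; returns the picture (400x640x3 uint8, red, green, blue); there is no depth.
- eyes.camera_params(name): a dict with "fx", "fy", "cx", "cy" (pixels), "rvec" (rotation vector, rad) and "tvec" (3), from world to camera coordinates, as OpenCV has them. Camera axes: x right, y down, z forward; pixel columns grow to the right and rows downward; lengths in m; the calibration is good to about 2 mm. A picture is of the moment at which its call begins: read the wrist's pose just before it. camera_params takes no time and is no camera call; for the wrist camera it gives the pose at the moment of the call.
- workorder.sign_off(): hands the job in; it is judged then, once.
The state is a dict: "t": time; "q": joint angles; "qd": joint speeds; "tau": joint torques, N m; "tcp_pos": TCP position; "tool_rot": TCP orientation; "force": force on the tool from outside, world axes, zero at the start; "ft_torque": the same for the moment, N m; "finger_gap": opening from 0.0 (shut) to 1.0 (fully open); "gripper_force": force on a finger pad.
Only numpy, scipy, OpenCV 4.12 (cv2) and the standard library are available. Lean on these libraries where they do the work, as an engineer would, in place of code of your own. Each camera call takes 0.05 s, during which the arm holds its last target. There are 200 camera calls.

## Working session

There is one attempt and no reset: what is moved stays moved. The work goes in short steps, Python scripts to look and compute and a shell command to move; the robot and the scene stay as the last step left them, time stands still between calls to the robot, and variables do not carry over. Pictures are saved under pics/ and viewed, at most 10 in all, crops included, and the job is handed in when it is done.

```bash
mkdir -p pics; ls; python3 - <<'E'
from station import sense, eyes
import cv2
print(sense())
for n in("scene","top"):
    im=eyes.snapshot(n); cv2.imwrite(f"pics/{n}1.png",cv2.cvtColor(im,cv2.COLOR_RGB2BGR)); print(n,eyes.camera_params(n))
E
```

```text
pics
{'t': 0.0, 'q': array([-1.45048261e+00,  5.28426194e-01,  1.43387957e+00,  4.50799727e-05,
        1.18138299e+00, -1.78528535e-01]), 'qd': array([ 0.00160231, -0.00169255, -0.00055195,  0.00135417,  0.00097896,
        0.00201555]), 'tau': array([-1.27840678e-03, -4.42358816e+01, -1.78024703e+01, -3.83382358e-04,
        8.50308716e-03, -1.89405893e-05]), 'tcp_pos': array([ 0.18396236, -0.59674199,  0.30296523]), 'tool_rot': array([ 9.88858152e-01,  1.48857169e-01,  5.13364164e-05, -1.04700124e-03]), 'force': array([ 0.92661515, -0.16566133,  0.28796841]), 'ft_torque': array([0.01300996, 0.01820882, 0.0239659 ]), 'gripper_force': 0.0, 'finger_gap': 1.0000334273768776}
scene {'fx': 439.2752638450052, 'fy': 439.2752638450052, 'cx': 314.2998794207766, 'cy': 187.45004448948112, 'rvec': array([ 0.28113853, -2.7180241 ,  1.3476302 ]), 'tvec': array([0.55254911, 0.22926886, 0.92786627])}
top {'fx': 388.16986584564705, 'fy': 388.16986584564705, 'cx': 317.69423726868604, 'cy': 202.66947302117745, 'rvec': array([ 2.12814413, -2.11241892,  0.16770021]), 'tvec': array([-0.09449781,  0.60181017,  0.93004695])}
```

View pics/scene1.png

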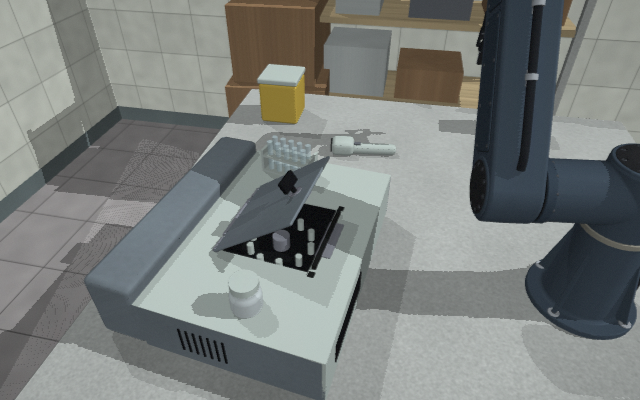

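View pics/top1.png

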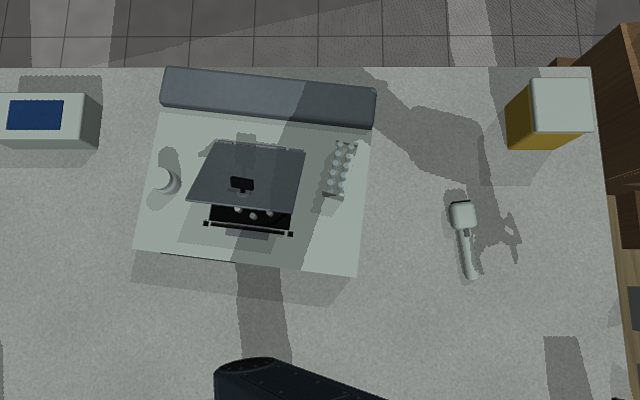

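The scene picture shows the open hatch (free right corner about (329,157), hinge left corner about (213,249)) with the knob at (288,181). The top picture has the deck's front corners at (132,249) and (357,277), and the hatch's free edge from (186,201) to (298,208). Next I fit the pose to these.

```bash
cat > h.py <<'E'
import numpy as np, cv2
from scipy.optimize import least_squares
from scipy.spatial.transform import Rotation as R
from station import sense, eyes
def A(p,l): # analyser local->world
    c,s=np.cos(p[2]),np.sin(p[2]); l=np.atleast_2d(l)
    return np.c_[p[0]+c*l[:,0]-s*l[:,1], p[1]+s*l[:,0]+c*l[:,1], l[:,2]]
def H(p,d,y,n,a=None): # hatch: d from hinge, y, n above underside -> world
    a=p[3] if a is None else a
    return A(p,[0.125-d*np.cos(a)-n*np.sin(a)*1.0, y, 0.133+d*np.sin(a)+n*np.cos(a)])
def proj(n,X,c=None):
    c=c or eyes.camera_params(n)
    K=np.array([[c['fx'],0,c['cx']],[0,c['fy'],c['cy']],[0,0,1]])
    return cv2.projectPoints(np.atleast_2d(X).astype(float),c['rvec'],c['tvec'],K,None)[0][:,0]
E
python3 - <<'E'
from h import *
def H2(p,d,y,n):
    a=p[3]; return A(p,[0.125-d*np.cos(a)+n*np.sin(a), y, 0.133+d*np.sin(a)+n*np.cos(a)])
obs=[("top",lambda p:A(p,[-.15,.26,.13]),(132,249)),("top",lambda p:A(p,[-.15,-.26,.13]),(357,277)),
("top",lambda p:H(p,.205,.11,.006),(186,201)),("top",lambda p:H(p,.205,-.11,.006),(298,208)),
("top",lambda p:H(p,.005,.11,.006),(216,140)),("top",lambda p:H(p,.005,-.11,.006),(305,150)),
("top",lambda p:H(p,.165,0,.031),(242,184)),
("scene",lambda p:A(p,[-.15,-.26,.13]),(391,175)),("scene",lambda p:H(p,.205,-.11,.006),(329,157)),
("scene",lambda p:H(p,.005,.11,.006),(213,249)),("scene",lambda p:H(p,.165,0,.031),(288,181))]
C={n:eyes.camera_params(n) for n in("top","scene")}
import h
for sg in (-1,1):
    h.H=H=(lambda p,d,y,n,s=sg:A(p,[0.125-d*np.cos(p[3])+s*n*np.sin(p[3]), y, 0.133+d*np.sin(p[3])+n*np.cos(p[3])]))
    f=lambda p:np.concatenate([(proj(n,g(p),C[n])[0]-o) for n,g,o in obs])
    r=least_squares(f,[.65,0,0,.6],loss='soft_l1',f_scale=2); print(sg,r.x,r.cost); print(f(r.x).reshape(-1,2).round(1).tolist())
E
```

```text
-1 [ 0.60323799  0.05710557 -0.11969288  0.63781044] 83.59543317785817
[[0.9, -3.2], [0.7, -1.7], [-0.7, -3.0], [-4.2, 3.6], [-0.3, 1.6], [2.3, 2.5], [-1.0, 12.7], [-4.0, -1.8], [-2.0, -5.0], [-0.8, -0.4], [12.6, 1.3]]
1 [ 0.59769158  0.05857516 -0.11514274  0.59813209] 24.50839822735546
[[0.2, -0.3], [0.5, 0.3], [-0.2, -0.5], [-4.5, 5.5], [-0.9, 1.2], [1.8, 1.7], [1.2, 0.4], [-2.2, -1.5], [-0.7, -1.9], [-1.4, 0.0], [-0.6, 0.9]]
```

The fit with the correct sign is good to about 1–2 px, apart from one poorly picked corner. Next I work out the moves to a point above the hatch, beside the knob.

```bash
cat > goal.py <<'E'
import sys
from h import *
P=[0.5977,0.0586,-0.1151,0.598]
def plan(lx,ly,z,yawy=None): # target: local x,y, TCP z ; tool-y yaw (world)
    s=sense(); r=R.from_quat(s['tool_rot']); M=r.as_matrix()
    w=A(P,[lx,ly,z])[0]; d=M.T@(w-s['tcp_pos'])*100
    print('t',round(s['t'],2),'tcp',s['tcp_pos'].round(4),'yawy',np.arctan2(M[1,1],M[0,1]).round(4),'tilt',np.degrees(np.arccos(-M[2,2])).round(2),'F',s['force'].round(2),'gap',round(s['finger_gap'],3))
    print('target',w.round(4),'shift now cm',d.round(2))
    if yawy is not None:
        y=[np.cos(yawy),np.sin(yawy),0]; T=np.c_[np.cross(y,[0,0,-1]),y,[0,0,-1]]
        print('turn deg',np.degrees((r.inv()*R.from_matrix(T)).as_rotvec()).round(2),'shift after cm',(T.T@(w-s['tcp_pos'])*100).round(2))
if __name__=="__main__": plan(*map(float,sys.argv[1:]))
E
python3 goal.py -0.03 -0.055 0.40 -0.25
python3 -c "
from station import manip;print(manip.tips_ahead)"
```

```text
t 0.1 tcp [ 0.1839 -0.5968  0.303 ] yawy -1.272 tilt 0.11 F [ 0.09 -0.82  0.32] gap 1.0
target [0.5616 0.0074 0.4   ] shift now cm [ 53.88 -46.64  -9.59]
turn deg [ -0.09  -0.08 -58.55] shift after cm [67.88 21.64 -9.7 ]
0.0726
```

```bash
python3 -m inch '[{"dz":-1.6,"wz":-9.76},{"dz":-1.6,"wz":-9.76},{"dz":-1.6,"wz":-9.76},{"dz":-1.6,"wz":-9.76},{"dz":-1.6,"wz":-9.76},{"dz":-1.6,"wz":-9.76}]' 0
python3 -m inch '[{"dx":4.25,"dy":1.35},{"dx":4.25,"dy":1.35},{"dx":4.25,"dy":1.35},{"dx":4.25,"dy":1.35},{"dx":4.25,"dy":1.35},{"dx":4.25,"dy":1.35},{"dx":4.25,"dy":1.35},{"dx":4.25,"dy":1.35},{"dx":4.25,"dy":1.35}]'
python3 -m inch '[{"dx":4.25,"dy":1.35},{"dx":4.25,"dy":1.35},{"dx":4.25,"dy":1.35},{"dx":4.25,"dy":1.35},{"dx":4.25,"dy":1.35},{"dx":4.25,"dy":1.35},{"dx":4.25,"dy":1.35},{},{},{}]'
python3 goal.py -0.03 -0.055 0.40 -0.25
python3 -c "
from h import *
im=eyes.snapshot('wrist');cv2.imwrite('pics/w1.png',im[:,:,::-1])"
```

```text
t 0.1 tcp [ 0.1839 -0.5968  0.303 ] yawy -1.272 tilt 0.11 F [ 0.09 -0.82  0.32] gap 1.0
target [0.5616 0.0074 0.4   ] shift now cm [ 53.88 -46.64  -9.59]
turn deg [ -0.09  -0.08 -58.55] shift after cm [67.88 21.64 -9.7 ]invalid input at $[0]: expected keys dx, dy, dz, wx, wy, wz
invalid input at $[0]: expected keys dx, dy, dz, wx, wy, wz
invalid input at $[0]: expected keys dx, dy, dz, wx, wy, wz
```

View pics/w1.png

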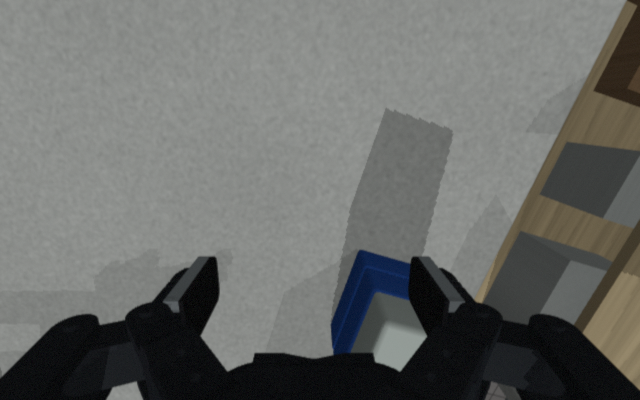

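All three moves were refused because every row needs all six keys, so the picture only shows the bench from the start pose. I'm resending the rows with all keys.

```bash
python3 -m inch '[{"dx":0,"dy":0,"dz":-1.6,"wx":0,"wy":0,"wz":-9.76},{"dx":0,"dy":0,"dz":-1.6,"wx":0,"wy":0,"wz":-9.76},{"dx":0,"dy":0,"dz":-1.6,"wx":0,"wy":0,"wz":-9.76},{"dx":0,"dy":0,"dz":-1.6,"wx":0,"wy":0,"wz":-9.76},{"dx":0,"dy":0,"dz":-1.6,"wx":0,"wy":0,"wz":-9.76},{"dx":0,"dy":0,"dz":-1.6,"wx":0,"wy":0,"wz":-9.76}]' 0
python3 -m inch '[{"dx":4.25,"dy":1.35,"dz":0,"wx":0,"wy":0,"wz":0},{"dx":4.25,"dy":1.35,"dz":0,"wx":0,"wy":0,"wz":0},{"dx":4.25,"dy":1.35,"dz":0,"wx":0,"wy":0,"wz":0},{"dx":4.25,"dy":1.35,"dz":0,"wx":0,"wy":0,"wz":0},{"dx":4.25,"dy":1.35,"dz":0,"wx":0,"wy":0,"wz":0},{"dx":4.25,"dy":1.35,"dz":0,"wx":0,"wy":0,"wz":0},{"dx":4.25,"dy":1.35,"dz":0,"wx":0,"wy":0,"wz":0},{"dx":4.25,"dy":1.35,"dz":0,"wx":0,"wy":0,"wz":0}]'
python3 -m inch '[{"dx":4.25,"dy":1.35,"dz":0,"wx":0,"wy":0,"wz":0},{"dx":4.25,"dy":1.35,"dz":0,"wx":0,"wy":0,"wz":0},{"dx":4.25,"dy":1.35,"dz":0,"wx":0,"wy":0,"wz":0},{"dx":4.25,"dy":1.35,"dz":0,"wx":0,"wy":0,"wz":0},{"dx":4.25,"dy":1.35,"dz":0,"wx":0,"wy":0,"wz":0},{"dx":4.25,"dy":1.35,"dz":0,"wx":0,"wy":0,"wz":0},{"dx":4.25,"dy":1.35,"dz":0,"wx":0,"wy":0,"wz":0},{"dx":4.25,"dy":1.35,"dz":0,"wx":0,"wy":0,"wz":0},{"dx":0,"dy":0,"dz":0,"wx":0,"wy":0,"wz":0},{"dx":0,"dy":0,"dz":0,"wx":0,"wy":0,"wz":0}]'
python3 goal.py -0.03 -0.055 0.40 -0.25
python3 -c "
from h import *
im=eyes.snapshot('wrist');cv2.imwrite('pics/w2.png',im[:,:,::-1])
P=[0.5977,0.0586,-0.1151,0.598]
f=lambda d,y,n,a=.598:A(P,[0.125-d*np.cos(a)+n*np.sin(a), y, 0.133+d*np.sin(a)+n*np.cos(a)])
print(proj('wrist',np.vstack([f(.165,0,.044),f(.205,.11,.006),f(.205,-.11,.006)])))"
```

```text
t: 0.9
tcp_pos: [0.184, -0.597, 0.4]
tool_rot: [0.788, 0.616, 0.0, -0.0]
force: [0.2, -0.5, 0.0]
finger_gap: 0.0
gripper_force: 0.0
t: 1.9
tcp_pos: [0.3732, -0.2931, 0.3998]
tool_rot: [0.79, 0.613, 0.0, -0.0]
force: [0.2, 0.4, 0.5]
finger_gap: 0.001
gripper_force: 0.0
t: 3.15
tcp_pos: [0.561, 0.0081, 0.3995]
tool_rot: [0.79, 0.614, -0.001, -0.0]
force: [-1.0, -0.1, -0.2]
finger_gap: 0.001
gripper_force: 0.0
t 3.15 tcp [0.561  0.0081 0.3995] yawy -0.2494 tilt 0.09 F [-1.01 -0.07 -0.17] gap 0.001
target [0.5616 0.0074 0.4   ] shift now cm [-0.05  0.07 -0.05]
turn deg [-0.08  0.04  0.04] shift after cm [-0.05  0.07 -0.05]
[[370.43283922 124.78530695]
 [254.91310788 -60.86289195]
 [308.98491834 282.68333265]]
```

View pics/w2.png

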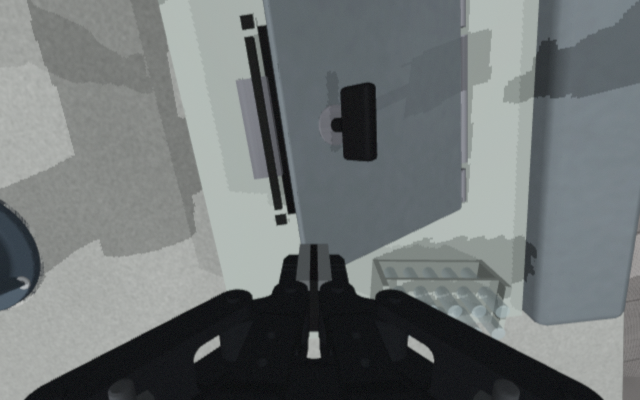

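The wrist picture shows the knob's wing at (360,122), within about 6 px of the prediction. The wing is almost parallel to the free edge, and the tube rack lies below at (440,280). I'll lower now, watching the force.

```bash
python3 -m inch '[{"dx":1,"dy":0,"dz":2,"wx":0,"wy":0,"wz":0},{"dx":0,"dy":0,"dz":2.5,"wx":0,"wy":0,"wz":0},{"dx":0,"dy":0,"dz":1.5,"wx":0,"wy":0,"wz":0},{"dx":0,"dy":0,"dz":1,"wx":0,"wy":0,"wz":0},{"dx":0,"dy":0,"dz":0.5,"wx":0,"wy":0,"wz":0},{"dx":0,"dy":0,"dz":0.5,"wx":0,"wy":0,"wz":0},{"dx":0,"dy":0,"dz":0.5,"wx":0,"wy":0,"wz":0},{"dx":0,"dy":0,"dz":0.5,"wx":0,"wy":0,"wz":0},{"dx":0,"dy":0,"dz":0.5,"wx":0,"wy":0,"wz":0}]'
python3 -m inch '[{"dx":0,"dy":0,"dz":0.5,"wx":0,"wy":0,"wz":0},{"dx":0,"dy":0,"dz":0.5,"wx":0,"wy":0,"wz":0},{"dx":0,"dy":0,"dz":0.5,"wx":0,"wy":0,"wz":0},{"dx":0,"dy":0,"dz":0.5,"wx":0,"wy":0,"wz":0}]'
```

```text
t: 4.32
tcp_pos: [0.564, 0.0179, 0.3048]
tool_rot: [0.79, 0.613, 0.0, 0.0]
force: [-0.6, 0.4, 0.3]
finger_gap: -0.001
gripper_force: 0.4
t: 4.82
tcp_pos: [0.5639, 0.0179, 0.2845]
tool_rot: [0.79, 0.613, -0.0, -0.0]
force: [-0.2, -0.1, 0.2]
finger_gap: -0.003
gripper_force: 0.4
```

```bash
python3 -c "
from h import *
im=eyes.snapshot('scene')[100:320,150:450]
im2=eyes.snapshot('wrist')
o=np.zeros((400+0,800,3),np.uint8)
o=np.hstack([cv2.resize(im,(380,279)),cv2.resize(im2,(420,279))])
cv2.imwrite('pics/c1.png',o[:,:,::-1])"
```

```text
(no output)
```

View pics/c1.png

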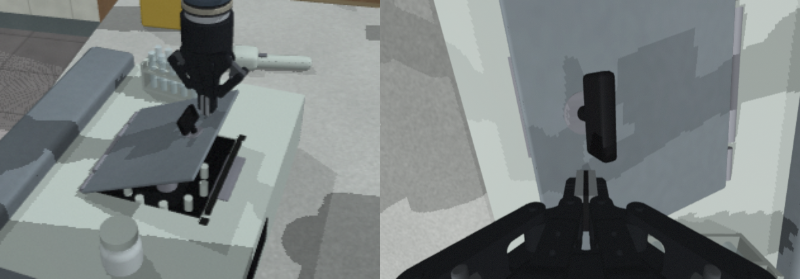

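The hatch is following the closed fingertips. It is lower than before, with the tips resting on it beside the wing, so I continue.

```bash
python3 -m inch '[{"dx":0,"dy":0,"dz":0.5,"wx":0,"wy":0,"wz":0},{"dx":0,"dy":0,"dz":0.5,"wx":0,"wy":0,"wz":0},{"dx":0,"dy":0,"dz":0.5,"wx":0,"wy":0,"wz":0},{"dx":0,"dy":0,"dz":0.5,"wx":0,"wy":0,"wz":0},{"dx":0,"dy":0,"dz":0.5,"wx":0,"wy":0,"wz":0},{"dx":0,"dy":0,"dz":0.5,"wx":0,"wy":0,"wz":0}]'
python3 -m inch '[{"dx":0,"dy":0,"dz":0.5,"wx":0,"wy":0,"wz":0},{"dx":0,"dy":0,"dz":0.5,"wx":0,"wy":0,"wz":0},{"dx":0,"dy":0,"dz":0.5,"wx":0,"wy":0,"wz":0},{"dx":0,"dy":0,"dz":0.5,"wx":0,"wy":0,"wz":0},{"dx":0,"dy":0,"dz":0.4,"wx":0,"wy":0,"wz":0}]'
python3 -m inch '[{"dx":0,"dy":0,"dz":0.2,"wx":0,"wy":0,"wz":0},{"dx":0,"dy":0,"dz":0.2,"wx":0,"wy":0,"wz":0}]'
```

```text
t: 5.68
tcp_pos: [0.5639, 0.0179, 0.2545]
tool_rot: [0.79, 0.613, -0.0, -0.0]
force: [-0.2, -0.4, 0.8]
finger_gap: -0.002
gripper_force: 0.4
t: 6.3
tcp_pos: [0.5639, 0.0179, 0.2305]
tool_rot: [0.79, 0.613, -0.0, -0.0]
force: [-0.1, -0.7, 1.4]
finger_gap: 0.003
gripper_force: 0.3
t: 6.55
tcp_pos: [0.564, 0.0178, 0.2268]
tool_rot: [0.79, 0.613, 0.0, 0.0]
force: [-0.3, -0.1, 0.7]
finger_gap: -0.003
gripper_force: 0.3
```

```bash
for i in 1; do :; done
python3 -m inch '[{"dx":0,"dy":0,"dz":0.2,"wx":0,"wy":0,"wz":0},{"dx":0,"dy":0,"dz":0.2,"wx":0,"wy":0,"wz":0}]'
python3 -m inch '[{"dx":0,"dy":0,"dz":0.2,"wx":0,"wy":0,"wz":0},{"dx":0,"dy":0,"dz":0.2,"wx":0,"wy":0,"wz":0}]'
```

```text
t: 6.8
tcp_pos: [0.564, 0.0178, 0.2229]
tool_rot: [0.79, 0.613, 0.0, 0.0]
force: [0.1, -0.2, 0.4]
finger_gap: -0.002
gripper_force: 0.3
t: 7.05
tcp_pos: [0.564, 0.0179, 0.2188]
tool_rot: [0.79, 0.613, 0.0, 0.0]
force: [-0.1, -0.7, 1.0]
finger_gap: -0.0
gripper_force: 0.3
```

```bash
python3 -c "
from h import *
im=eyes.snapshot('scene')[100:320,150:450]
im2=eyes.snapshot('wrist')
o=np.hstack([cv2.resize(im,(380,279)),cv2.resize(im2,(420,279))])
cv2.imwrite('pics/c2.png',o[:,:,::-1])"
```

```text
(no output)
```

View pics/c2.png

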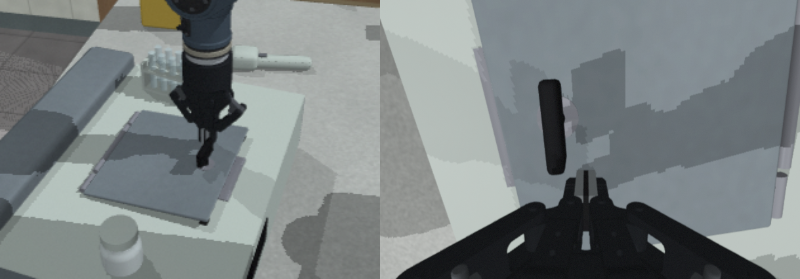

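The hatch is almost shut, with the wing at (552,127) in the right half and clear of the fingers. I'll lift and measure the wing's angle.

```bash
python3 -m inch '[{"dx":0,"dy":0,"dz":-2,"wx":0,"wy":0,"wz":0},{"dx":0,"dy":0,"dz":-3,"wx":0,"wy":0,"wz":0},{"dx":0,"dy":0,"dz":-3,"wx":0,"wy":0,"wz":0},{"dx":0,"dy":0,"dz":0,"wx":0,"wy":0,"wz":0},{"dx":0,"dy":0,"dz":0,"wx":0,"wy":0,"wz":0}]' 0.6 60
cat > wing.py <<'E'
from h import *
P=[0.5977,0.0586,-0.1151,0.04]
def f(d,y,n,a=P[3]): return A(P,[0.125-d*np.cos(a)+n*np.sin(a), y, 0.133+d*np.sin(a)+n*np.cos(a)])
im=eyes.snapshot('wrist'); c=eyes.camera_params('wrist')
cv2.imwrite('pics/w3.png',im[:,:,::-1])
ctr=proj('wrist',f(.165,0,.044),c)[0]; print('pred top centre',ctr)
m=(im.max(2)<60).astype(np.uint8)
n,l,s,ce=cv2.connectedComponentsWithStats(m)
for i in range(1,n):
    if s[i,4]>300: print(s[i],ce[i].round(1))
i=min((i for i in range(1,n) if s[i,4]>300),key=lambda i:np.hypot(*(ce[i]-ctr)))
pts=np.argwhere(l==i)[:,::-1].astype(float)
h=lambda q:cv2.convexHull(np.round(q).astype(np.int32).reshape(-1,1,2))
obs=np.zeros(m.shape,np.uint8); obs[l==i]=1
def sil(v):
    k,ddx,ddy=v; L=[]
    for u in(-.024,.024):
        for w in(-.005,.005):
            for z in(.018,.044):
                x=u*np.sin(k)+w*np.cos(k); y=u*np.cos(k)-w*np.sin(k)
                L.append(f(.165-x-ddx,y+ddy,z)[0])
    r=np.zeros(m.shape,np.uint8); cv2.fillConvexPoly(r,h(proj('wrist',np.array(L),c)),1); return r
from scipy.optimize import minimize
cost=lambda v:(sil(v)!=obs).sum()/obs.sum()
best=min((minimize(cost,[k,0,0],method='Nelder-Mead',options=dict(initial_simplex=[[k,0,0],[k+.1,0,0],[k,.004,0],[k,0,.004]])) for k in(0,.15,.3)),key=lambda r:r.fun)
print('k,dx,dy',best.x.round(4),'mismatch',best.fun)
E
python3 wing.py
```

```text
t: 7.78
tcp_pos: [0.5635, 0.0179, 0.2982]
tool_rot: [0.79, 0.613, -0.0, -0.0]
force: [-0.2, -0.6, -0.2]
finger_gap: 0.6
gripper_force: 0.0
pred top centre [287.46770312 158.23506825]
[ 623    9   17  120 1151] [633.6  83.7]
[ 273  112   23   82 1399] [284.2 152. ]
[    9   248   611   152 41614] [314.1 351.4]
[594 301  25  51 647] [604.5 324.3]
k,dx,dy [ 0.0996 -0.002   0.0019] mismatch 0.16726233023588277
```

View pics/w3.png

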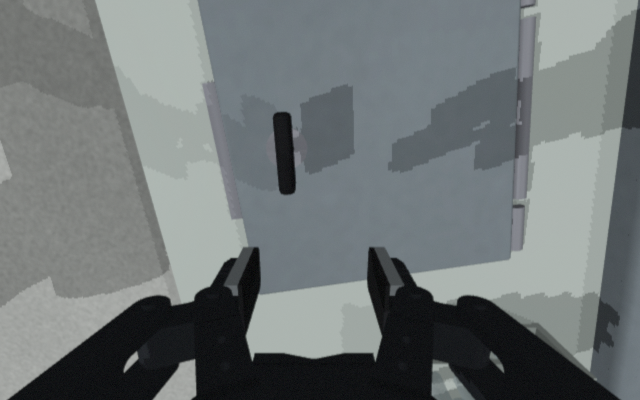

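The wing stands at (285,152): k ≈ 0.10, shifted (-2, +2) mm from the model. Next I go over it.

```bash
python3 goal.py -0.0406 0.0019 0.225 -0.215
```

```text
t 7.83 tcp [0.5633 0.018  0.2978] yawy -0.25 tilt 0.13 F [0.31 0.04 1.52] gap 0.601
target [0.5576 0.0652 0.225 ] shift now cm [ 4.43 -1.7   7.28]
turn deg [-0.13  0.01 -2.  ] shift after cm [ 4.49 -1.56  7.28]
```

```bash
python3 -m inch '[{"dx":0,"dy":0,"dz":0,"wx":0,"wy":0,"wz":-2},{"dx":2.25,"dy":-0.78,"dz":0,"wx":0,"wy":0,"wz":0},{"dx":2.25,"dy":-0.78,"dz":0,"wx":0,"wy":0,"wz":0},{"dx":0,"dy":0,"dz":1,"wx":0,"wy":0,"wz":0},{"dx":0,"dy":0,"dz":2,"wx":0,"wy":0,"wz":0},{"dx":0,"dy":0,"dz":2,"wx":0,"wy":0,"wz":0},{"dx":0,"dy":0,"dz":1.3,"wx":0,"wy":0,"wz":0},{"dx":0,"dy":0,"dz":1,"wx":0,"wy":0,"wz":0},{"dx":0,"dy":0,"dz":0,"wx":0,"wy":0,"wz":0}]'
python3 goal.py -0.0406 0.0019 0.225 -0.215
python3 -c "
from h import *
im=eyes.snapshot('wrist')
cv2.imwrite('pics/w4.png',cv2.resize(im,(400,250))[:,:,::-1])"
```

```text
t: 8.95
tcp_pos: [0.558, 0.0649, 0.2251]
tool_rot: [0.779, 0.627, -0.001, -0.001]
force: [0.2, -0.7, -1.0]
finger_gap: 0.602
gripper_force: 0.0
t 8.95 tcp [0.558  0.0649 0.2251] yawy -0.2152 tilt 0.1 F [ 0.17 -0.71 -1.  ] gap 0.602
target [0.5576 0.0652 0.225 ] shift now cm [ 0.02 -0.05  0.01]
turn deg [-0.09  0.02 -0.01] shift after cm [ 0.02 -0.05  0.01]
```

View pics/w4.png

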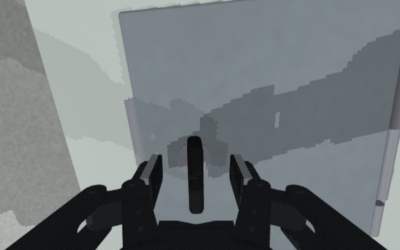

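The wing at (195,175) lies centred between the pads, so I close on it.

```bash
python3 -m inch '[{"dx":0,"dy":0,"dz":0,"wx":0,"wy":0,"wz":0},{"dx":0,"dy":0,"dz":0,"wx":0,"wy":0,"wz":0},{"dx":0,"dy":0,"dz":0,"wx":0,"wy":0,"wz":0},{"dx":0,"dy":0,"dz":0,"wx":0,"wy":0,"wz":0},{"dx":0,"dy":0,"dz":0,"wx":0,"wy":0,"wz":0},{"dx":0,"dy":0,"dz":0,"wx":0,"wy":0,"wz":0}]' 0 50
python3 goal.py -0.0406 0.0019 0.225 -0.215
python3 -m inch '[{"dx":0,"dy":0,"dz":0.2,"wx":0,"wy":0,"wz":0},{"dx":0,"dy":0,"dz":0.2,"wx":0,"wy":0,"wz":0},{"dx":0,"dy":0,"dz":0,"wx":0,"wy":0,"wz":0}]'
python3 -m inch '[{"dx":0,"dy":0,"dz":0.2,"wx":0,"wy":0,"wz":0},{"dx":0,"dy":0,"dz":0,"wx":0,"wy":0,"wz":0}]'
```

```text
t: 9.75
tcp_pos: [0.5573, 0.0654, 0.2254]
tool_rot: [0.779, 0.627, -0.001, -0.001]
force: [-2.9, 1.7, -2.4]
finger_gap: 0.109
gripper_force: 52.4
t 9.75 tcp [0.5573 0.0654 0.2254] yawy -0.215 tilt 0.17 F [-2.93  1.73 -2.37] gap 0.109
target [0.5576 0.0652 0.225 ] shift now cm [-0.02  0.03  0.04]
turn deg [-0.17  0.   -0.  ] shift after cm [-0.02  0.03  0.04]
t: 10.12
tcp_pos: [0.557, 0.0655, 0.2221]
tool_rot: [0.779, 0.627, -0.001, -0.001]
force: [-6.4, 1.6, 2.7]
finger_gap: 0.104
gripper_force: 51.9
t: 10.38
tcp_pos: [0.5568, 0.0656, 0.2206]
tool_rot: [0.779, 0.627, -0.001, -0.001]
force: [-7.7, 2.7, 5.8]
finger_gap: 0.108
gripper_force: 52.3
```

```bash
python3 -m inch '[{"dx":0,"dy":-0.13,"dz":0.1,"wx":0,"wy":0,"wz":0},{"dx":0,"dy":0,"dz":0.1,"wx":0,"wy":0,"wz":0},{"dx":0,"dy":0,"dz":0,"wx":0,"wy":0,"wz":0}]'
python3 -m inch '[{"dx":0,"dy":0,"dz":0.2,"wx":0,"wy":0,"wz":0},{"dx":0,"dy":0,"dz":0,"wx":0,"wy":0,"wz":0}]'
python3 goal.py -0.0406 0.0019 0.225 -0.215
```

```text
t: 10.75
tcp_pos: [0.5565, 0.0656, 0.2195]
tool_rot: [0.779, 0.627, -0.0, 0.0]
force: [-7.8, 1.6, 9.6]
finger_gap: 0.11
gripper_force: 52.8
t: 11.0
tcp_pos: [0.5564, 0.0657, 0.2188]
tool_rot: [0.779, 0.627, 0.0, 0.0]
force: [-9.6, 0.7, 16.1]
finger_gap: 0.11
gripper_force: 53.8
t 11.0 tcp [0.5564 0.0657 0.2188] yawy -0.2144 tilt 0.03 F [-9.6   0.72 16.1 ] gap 0.11
target [0.5576 0.0652 0.225 ] shift now cm [-0.02  0.12 -0.62]
turn deg [0.03 0.01 0.03] shift after cm [-0.02  0.12 -0.62]
```

```bash
python3 -m inch '[{"dx":0,"dy":-0.1,"dz":0,"wx":0,"wy":0,"wz":0},{"dx":0,"dy":-0.1,"dz":0,"wx":0,"wy":0,"wz":0},{"dx":0,"dy":0,"dz":0,"wx":0,"wy":0,"wz":0}]'
python3 goal.py -0.0406 0.0019 0.225 -0.215
```

```text
t: 11.38
tcp_pos: [0.5561, 0.0657, 0.2188]
tool_rot: [0.779, 0.627, 0.002, 0.002]
force: [-6.2, 2.0, 13.6]
finger_gap: 0.106
gripper_force: 53.3
t 11.38 tcp [0.5561 0.0657 0.2188] yawy -0.2145 tilt 0.27 F [-6.24  1.98 13.57] gap 0.106
target [0.5576 0.0652 0.225 ] shift now cm [-0.02  0.16 -0.62]
turn deg [ 0.27 -0.01  0.03] shift after cm [-0.02  0.16 -0.62]
```

```bash
python3 -m inch '[{"dx":0,"dy":-0.05,"dz":0.06,"wx":0,"wy":0,"wz":0},{"dx":0,"dy":0,"dz":0,"wx":0,"wy":0,"wz":0},{"dx":0,"dy":0,"dz":0,"wx":0,"wy":0,"wz":4},{"dx":0,"dy":0,"dz":0,"wx":0,"wy":0,"wz":4},{"dx":0,"dy":0,"dz":0,"wx":0,"wy":0,"wz":4},{"dx":0,"dy":0,"dz":0,"wx":0,"wy":0,"wz":4},{"dx":0,"dy":0,"dz":0,"wx":0,"wy":0,"wz":4},{"dx":0,"dy":0,"dz":0,"wx":0,"wy":0,"wz":0}]'
python3 goal.py -0.0406 0.0019 0.225 -0.63; python3 -c "
from station import sense;print(sense()['ft_torque'])"
```

```text
t: 12.38
tcp_pos: [0.5556, 0.0658, 0.2187]
tool_rot: [0.876, 0.482, 0.002, 0.002]
force: [-7.4, 0.7, 16.3]
finger_gap: 0.109
gripper_force: 53.9
t 12.38 tcp [0.5556 0.0658 0.2187] yawy -0.5642 tilt 0.29 F [-7.41  0.66 16.31] gap 0.109
target [0.5576 0.0652 0.225 ] shift now cm [ 0.05  0.2  -0.62]
turn deg [ 0.26 -0.11  3.77] shift after cm [ 0.06  0.19 -0.63]
[ 0.16350736  1.10414503 -0.07653505]
```

```bash
python3 -m inch '[{"dx":0,"dy":0,"dz":0,"wx":0,"wy":0,"wz":4},{"dx":0,"dy":0,"dz":0,"wx":0,"wy":0,"wz":4},{"dx":0,"dy":0,"dz":0,"wx":0,"wy":0,"wz":4},{"dx":0,"dy":0,"dz":0,"wx":0,"wy":0,"wz":4},{"dx":0,"dy":0,"dz":0,"wx":0,"wy":0,"wz":4}]'
python3 goal.py -0.0406 0.0019 0.225 -1.615; python3 -c "
from station import sense;print(sense()['ft_torque'])"
python3 -m inch '[{"dx":0,"dy":0,"dz":0,"wx":0,"wy":0,"wz":3},{"dx":0,"dy":0,"dz":0,"wx":0,"wy":0,"wz":3},{"dx":0,"dy":0,"dz":0,"wx":0,"wy":0,"wz":3}]'
python3 goal.py -0.0406 0.0019 0.225 -1.615; python3 -c "
from station import sense;print(sense()['ft_torque'])"
```

```text
t: 13.0
tcp_pos: [0.5553, 0.066, 0.2187]
tool_rot: [0.947, 0.322, 0.002, 0.001]
force: [-7.7, 1.8, 17.5]
finger_gap: 0.112
gripper_force: 54.0
t 13.0 tcp [0.5553 0.066  0.2187] yawy -0.9146 tilt 0.25 F [-7.75  1.84 17.5 ] gap 0.112
target [0.5576 0.0652 0.225 ] shift now cm [ 0.13  0.2  -0.63]
turn deg [ 0.12 -0.22 40.13] shift after cm [ 0.23  0.07 -0.63]
[0.18900126 1.22662635 0.07226789]
t: 13.38
tcp_pos: [0.5553, 0.0661, 0.2188]
tool_rot: [0.969, 0.247, 0.002, 0.001]
force: [-7.4, 1.9, 18.2]
finger_gap: 0.111
gripper_force: 54.0
t 13.38 tcp [0.5553 0.0661 0.2188] yawy -1.0712 tilt 0.23 F [-7.37  1.92 18.2 ] gap 0.111
target [0.5576 0.0652 0.225 ] shift now cm [ 0.16  0.2  -0.62]
turn deg [ 0.09 -0.22 31.16] shift after cm [ 0.24  0.08 -0.62]
[0.29297051 1.27749964 0.03328435]
```

The tongue has passed the edge freely. I'll ease the press slightly and turn on to the stop.

```bash
python3 -m inch '[{"dx":0,"dy":0,"dz":-0.05,"wx":0,"wy":0,"wz":4},{"dx":0,"dy":0,"dz":0,"wx":0,"wy":0,"wz":4},{"dx":0,"dy":0,"dz":0,"wx":0,"wy":0,"wz":4},{"dx":0,"dy":0,"dz":0,"wx":0,"wy":0,"wz":4},{"dx":0,"dy":0,"dz":0,"wx":0,"wy":0,"wz":4},{"dx":0,"dy":0,"dz":0,"wx":0,"wy":0,"wz":4}]'
python3 goal.py -0.0406 0.0019 0.225 -1.615; python3 -c "
from station import sense;print(sense()['ft_torque'])"
python3 -m inch '[{"dx":0,"dy":0,"dz":0,"wx":0,"wy":0,"wz":2.5},{"dx":0,"dy":0,"dz":0,"wx":0,"wy":0,"wz":2.5},{"dx":0,"dy":0,"dz":0,"wx":0,"wy":0,"wz":0}]'
python3 goal.py -0.0406 0.0019 0.225 -1.615; python3 -c "
from station import sense;print(sense()['ft_torque'])"
```

```text
t: 14.12
tcp_pos: [0.5551, 0.0664, 0.2188]
tool_rot: [0.999, 0.04, 0.002, 0.0]
force: [-7.3, 3.6, 16.8]
finger_gap: 0.111
gripper_force: 53.6
t 14.12 tcp [0.5551 0.0664 0.2188] yawy -1.4908 tilt 0.19 F [-7.26  3.56 16.81] gap 0.111
target [0.5576 0.0652 0.225 ] shift now cm [ 0.24  0.15 -0.62]
turn deg [-0.   -0.19  7.12] shift after cm [ 0.26  0.12 -0.62]
[0.42182381 1.13113029 0.03043301]
t: 14.5
tcp_pos: [0.5551, 0.0665, 0.2188]
tool_rot: [1.0, -0.003, 0.002, -0.0]
force: [-6.9, 2.7, 16.1]
finger_gap: 0.107
gripper_force: 53.6
t 14.5 tcp [0.5551 0.0665 0.2188] yawy -1.5765 tilt 0.19 F [-6.87  2.75 16.09] gap 0.107
target [0.5576 0.0652 0.225 ] shift now cm [ 0.26  0.14 -0.62]
turn deg [-0.02 -0.19  2.21] shift after cm [ 0.26  0.13 -0.62]
[ 0.40412853  1.13346654 -0.02598519]
```

```bash
for i in 1; do python3 -m inch '[{"dx":0,"dy":0,"dz":0,"wx":0,"wy":0,"wz":1.5},{"dx":0,"dy":0,"dz":0,"wx":0,"wy":0,"wz":0}]' >/dev/null; python3 goal.py 0 0 0 -1.615|grep -E "^t |turn"; python3 -c "
from station import sense;print(sense()['ft_torque'])"; done
python3 -m inch '[{"dx":0,"dy":0,"dz":0,"wx":0,"wy":0,"wz":1.5},{"dx":0,"dy":0,"dz":0,"wx":0,"wy":0,"wz":0}]' >/dev/null; python3 goal.py 0 0 0 -1.615|grep -E "^t |turn"; python3 -c "
from station import sense;print(sense()['ft_torque'])"
python3 -m inch '[{"dx":0,"dy":0,"dz":0,"wx":0,"wy":0,"wz":1.5},{"dx":0,"dy":0,"dz":0,"wx":0,"wy":0,"wz":0}]' >/dev/null; python3 goal.py 0 0 0 -1.615|grep -E "^t |turn"; python3 -c "
from station import sense;print(sense()['ft_torque'])"
```

```text
t 14.75 tcp [0.555  0.0665 0.2188] yawy -1.6026 tilt 0.19 F [-8.3   3.44 14.76] gap 0.106
turn deg [-0.03 -0.19  0.71] shift after cm [ 4.3   0.6  21.88]
[0.4066117  1.19581759 0.01041513]
t 15.0 tcp [0.555  0.0666 0.2188] yawy -1.6276 tilt 0.18 F [-8.13  2.92 15.35] gap 0.11
turn deg [-0.02 -0.18 -0.72] shift after cm [ 4.3   0.61 21.88]
[0.39146536 1.16589158 0.19220099]
t 15.25 tcp [0.555  0.0667 0.2188] yawy -1.6512 tilt 0.18 F [-7.23  4.5  15.24] gap 0.105
turn deg [ 0.01 -0.18 -2.07] shift after cm [ 4.3   0.62 21.88]
[0.53642293 1.17476616 0.74236361]
```

The torque rises sharply, so the knob is at its stop. I'll back off the wind-up, ease the press and see whether the hatch stays down.

```bash
python3 -m inch '[{"dx":0,"dy":0,"dz":0,"wx":0,"wy":0,"wz":-1.7},{"dx":0,"dy":0,"dz":-0.15,"wx":0,"wy":0,"wz":0},{"dx":0,"dy":0,"dz":-0.15,"wx":0,"wy":0,"wz":0},{"dx":0,"dy":0,"dz":0,"wx":0,"wy":0,"wz":0},{"dx":0,"dy":0,"dz":0,"wx":0,"wy":0,"wz":0}]' >/dev/null; python3 goal.py 0 0 0 -1.615|grep -E "^t |turn"; python3 -c "
from station import sense;print(sense()['ft_torque'])"
```

```text
t 15.88 tcp [0.5551 0.0666 0.2203] yawy -1.6242 tilt 0.15 F [-4.22  3.96  6.69] gap 0.105
turn deg [-0.03 -0.15 -0.53] shift after cm [ 4.29  0.61 22.03]
[0.47008353 0.8336549  0.19767673]
```

```bash
python3 -m inch '[{"dx":0,"dy":0,"dz":-0.1,"wx":0,"wy":0,"wz":0},{"dx":0,"dy":0,"dz":0,"wx":0,"wy":0,"wz":0}]'
python3 -m inch '[{"dx":0,"dy":0,"dz":0,"wx":0,"wy":0,"wz":0},{"dx":0,"dy":0,"dz":0,"wx":0,"wy":0,"wz":0},{"dx":0,"dy":0,"dz":0,"wx":0,"wy":0,"wz":0},{"dx":0,"dy":0,"dz":0,"wx":0,"wy":0,"wz":0},{"dx":0,"dy":0,"dz":-1,"wx":0,"wy":0,"wz":0},{"dx":0,"dy":0,"dz":-3,"wx":0,"wy":0,"wz":0},{"dx":0,"dy":0,"dz":-4,"wx":0,"wy":0,"wz":0},{"dx":0,"dy":0,"dz":-4,"wx":0,"wy":0,"wz":0},{"dx":-3,"dy":0,"dz":-2,"wx":0,"wy":0,"wz":0},{"dx":-4,"dy":0,"dz":0,"wx":0,"wy":0,"wz":0}]' 0.5
python3 -c "
from h import *
im=eyes.snapshot('scene')[100:320,150:450]
im2=eyes.snapshot('wrist')
o=np.hstack([cv2.resize(im,(380,279)),cv2.resize(im2,(420,279))])
cv2.imwrite('pics/c3.png',o[:,:,::-1])"
```

```text
t: 16.12
tcp_pos: [0.5551, 0.0665, 0.2205]
tool_rot: [1.0, -0.027, 0.001, -0.0]
force: [-3.5, 5.0, 3.4]
finger_gap: 0.113
gripper_force: 51.6
t: 17.38
tcp_pos: [0.4856, 0.0696, 0.3625]
tool_rot: [1.0, -0.027, 0.003, 0.0]
force: [-0.8, -0.0, -0.6]
finger_gap: 0.501
gripper_force: 0.0
```

View pics/c3.png

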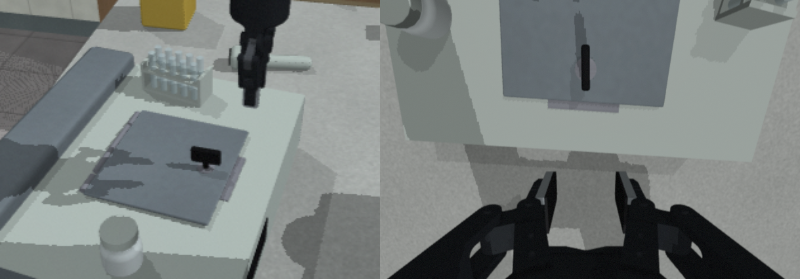

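The hatch is shut. The wing at (585,67) points across the free edge, the jar, rack and scanner have not moved, and the gripper is clear. The rise stopped at 1.7 mm as I let go, so the tongue is holding.

```bash
python3 -c "
from station import workorder;print(workorder.sign_off())"
```

```text
the job is handed in; nothing more can be done
None
```

The hatch is shut and latched: I pressed it home with about 18 N downward (about 20 N counting sideways force), turned the knob clockwise to its stop, and on release it rose only about 1.7 mm; I handed the job in at about 17 s, with the jar, tube rack and scanner left where they were.

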